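Zero the orange sensor tester through its recessed key

ROBOT

A 6-joint arm with a two-finger parallel gripper is mounted at the origin on a cart in front of the work surface, level with it; the furniture and walls round the work are solid. World frame = base frame: x ahead of the robot, y to its left, z up, the work surface at z = 0. Lengths are in mm, angles in degrees, forces in N, time in s.
With the tool pointing down it reaches from about 350 to 850 mm from the base axis. Payload 8.1 kg.
Tool frame: the origin (TCP) lies at the centre of the arm's flange, where the gripper is bolted on; the fingertips stand 173 mm ahead of it and the grasp point (between the pads) lies 155 mm ahead of it; z points along the fingers, y is the line along which they close (so a half turn about z gives the same grasp; the last joint's range is limited). The gripper opens to 85 mm and grips with 20 to 120 N. Pads are 22 mm wide; open, the fingers measure 114 mm over their backs; the gripper's body (76 mm by 85 mm) begins 54 mm behind the grasp point. The pads swing forward as they close: fully open they stand 13 mm farther back than shut.
Start: joints at [62.945, 7.471, 85.268, -0, 87.261, -4.893], TCP at [226.316, 555.687, 404.692] pointing down, gripper open.
Joint ranges: [-169.43, 169.43], [-51.17, 129.36], [1.28, 143.12], [-76.62, 256.62], [0, 156.53], [-152.29, 152.29]. Speed limits (degrees/s): [136.94, 136.94, 159.86, 180, 180, 180].

INTERFACE

Orientations are given as [roll, pitch, yaw] about the fixed x, y, z axes, in that order (R = Rz(yaw) Ry(pitch) Rx(roll)).
In Python, from bench import * gives the robot as it stands.
- The arm moves only by the shell command python3 -m jog 'ROWS' [FORCE]. ROWS is text: rows parted by semicolons, each of 7 numbers parted by spaces: the shift along the tool's x, y, z scaled (see below), then the turn, a rotation vector about the tool's x, y, z scaled (see below), then the closure, from -1 (fully open) to 1 (shut). In form: tx ty tz wx wy wz hand; .... A call has 1 to 5 rows; each row shifts and turns the commanded pose from where the row before left it, along the tool's axes as they then stand; what a row does not reach is not made up. The controller multiplies each number of a shift by 0.1 m and each number of a turn by 60 degrees. A row lasts 1/8 s, in which the tool goes at most 62.5 mm and 10.7 degrees, less where a joint would pass 70% of its speed; a pose out of reach is approached as far as the arm can. A call with a number of a shift or a turn outside -1 to 1 is refused whole. A call with a gripper value outside its range is refused whole. The fingers move at their own pace and stop on an object; FORCE is the grip in N (left out, the last holds). Time passes only in rows, so rows that do not move let the fingers close. It gives the time, the measured TCP pose, the force, the opening and the grip force at its end, in the units of the state.
- sense(): the state, without advancing time (a new reading comes with each control period).
- snapshot(name): name is "scene" or "top" or "wrist"; returns a dict with "img" (480x640x3 uint8, red, green, blue), "fx", "fy", "cx", "cy" (pixels), "extrinsics" (4x4, takes a point from camera to world coordinates). Camera axes: x right, y down, z forward; pixel columns grow to the right and rows downward; lengths in mm; the calibration is good to about 2 mm. A picture is of the moment at which its call begins. There is no depth.
- hand_in(): hands the job in; it is judged then, once.
The state is a dict: "time": time; "joint_pos": joint angles; "qd": joint speeds; "joint_efforts": joint torques, N m; "tool_pos": TCP position; "tcp_rot": TCP orientation; "ft_force": force on the tool from outside, world axes, zero at the start; "wrist_torque": the same for the moment, N m; "finger_gap": finger opening in mm; "grip_force": force on a finger pad.
Only numpy, scipy, OpenCV 4.12 (cv2) and the standard library are available. Lean on these libraries where they do the work, as an engineer would, in place of code of your own. Each camera call takes 0.05 s, during which the arm holds its last target. There are 200 camera calls.

TASK

Zero the sensor tester with the orange shutter: push its shutter fully open with a fingertip, reach down into the well and press the sunken button all the way down, holding it there for at least a second, then let it up and push the shutter fully shut again. Only touch and push gently: grip and lift nothing, do not shove the tester along the bench, and leave the blue tester, the sensors and the things lying round about as they are.

Things in the scene. Friction and masses are not known exactly. Their poses are not given: they have to be found in the camera images.
- tester_orange: The orange tester, the one to be zeroed: loose but heavy (2 kg) grey box, 140 x 140 x 50 mm. Origin: centre of its underside, on the bench; z up; +x points to its back (brass sockets), -x to its front (small display); +y is the direction in which its orange shutter opens. Its top face is 50 mm above the bench. Two low guide rails (top 55 mm above the bench) flank the shutter. A round sensor lies on the top at x = +42 mm, y = 0.
- orange_ridge (a point): Centre of the top edge of the upright ridge on the orange shutter (moves with it). The shutter is a flat plate 56 mm (x) by 58 mm (y) whose upper face lies 54 mm above the bench; the ridge stands across its middle, 44 mm long (tester's x), 6 mm thick (tester's y), its top 69.5 mm above the bench. Axes as the tester's.
- orange_shutter (a joint): Opening of the orange shutter in m: 0 = fully shut (its middle over the well), 0.058 = fully open, at its stop, slid along the tester's +y. It slides with about 1.2 N of friction and stays where it is left; from about 0.052 the well is wholly uncovered.
- orange_well (a point): Centre of the mouth of the orange tester's round well, in the plane of its top (50 mm above the bench), at x = -28, y = -36 mm in the tester's frame. The well is 46 mm in diameter and 30 mm deep, with its floor 20 mm above the bench.
- orange_button_top (a point): Centre of the top of the orange push button, 26 mm in diameter, on the axis of the well; released it lies 20 mm below the mouth (30 mm above the bench). It is pressed straight down.
- orange_button (a joint): Travel of the orange button in m: 0 = released, 0.006 = fully down on its stop. A spring pushes it back up; the force rises from 2 N to 5 N at the stop.
- orange_sensor: Loose white sensor disc, 38 mm in diameter, 13 mm high, lying in the nest ring on the orange tester. Origin at the centre of its underside. To be left in place.
- tester_blue: The blue tester, to be left alone: loose but heavy (2 kg) grey box, 140 x 140 x 50 mm. Origin: centre of its underside, on the bench; z up; +x points to its back (brass sockets), -x to its front (small display); +y is the direction in which its blue shutter opens. Its top face is 50 mm above the bench. Two low guide rails (top 55 mm above the bench) flank the shutter. A round sensor lies on the top at x = +42 mm, y = 0.
- blue_ridge (a point): Centre of the top edge of the upright ridge on the blue shutter (moves with it). The shutter is a flat plate 56 mm (x) by 58 mm (y) whose upper face lies 54 mm above the bench; the ridge stands across its middle, 44 mm long (tester's x), 6 mm thick (tester's y), its top 69.5 mm above the bench. Axes as the tester's.
- blue_shutter (a joint): Opening of the blue shutter in m: 0 = fully shut (its middle over the well), 0.058 = fully open, at its stop, slid along the tester's +y. It slides with about 1.2 N of friction and stays where it is left; from about 0.052 the well is wholly uncovered.
- blue_well (a point): Centre of the mouth of the blue tester's round well, in the plane of its top (50 mm above the bench), at x = -28, y = -36 mm in the tester's frame. The well is 46 mm in diameter and 30 mm deep, with its floor 20 mm above the bench.
- blue_button_top (a point): Centre of the top of the blue push button, 26 mm in diameter, on the axis of the well; released it lies 20 mm below the mouth (30 mm above the bench). It is pressed straight down.
- blue_button (a joint): Travel of the blue button in m: 0 = released, 0.006 = fully down on its stop. A spring pushes it back up; the force rises from 2 N to 5 N at the stop.
- blue_sensor: Loose white sensor disc, 38 mm in diameter, 13 mm high, lying in the nest ring on the blue tester. Origin at the centre of its underside. To be left in place.
- driver: Loose green-handled small screwdriver, 137 x 22 x 23 mm, lying on the bench at the back; origin at its underside. To be left alone.
- tape: Loose yellow roll of tape, 60 mm in diameter, 12 mm high, lying on the bench at the right; origin at its underside. To be left alone.

How it is judged (in metres and radians):
On the way, in this order (a step that is already met when the one before it is completed fails the run):
1. the orange shutter is pushed open, clear of the well (at least 50 of its 58 mm) (value of joint orange_shutter above 0.05 m), for 0.1 s.
2. the orange button is held down by the fingers (at least 4.5 of its 6 mm) for 0.8 s without a break (value of joint orange_button above 0.0045 m and contact force between the fingers and orange_button above 0.5 N), for 0.8 s.
3. the button is up again and the orange shutter is pushed shut (within 5 mm) (value of joint orange_button below 0.001 m and value of joint orange_shutter below 0.005 m), for 0.2 s.
At the end, for the whole second after the job is handed in: Orange shutter shut within 5 mm, its button up (1 mm). Blue button up, blue shutter open less than 15 mm. Orange tester at rest within 20 mm of its start, blue one 10 mm, the orange tester's sensor 25 mm; the other sensor, screwdriver and tape 15 mm (all of step 3 and value of joint blue_button below 0.001 m and value of joint blue_shutter below 0.015 m and distance of tester_orange from where it was at the start of the episode below 0.02 m and distance of tester_blue from where it was at the start of the episode below 0.01 m and linear speed of tester_orange below 0.01 m/s and distance of orange_sensor from where it was at the start of the episode below 0.025 m and distance of each of blue_sensor, driver, tape from where it was at the start of the episode below 0.015 m); the robot touches nothing.
It fails at once if the orange tester is shoved more than 20 mm, lifted more than 8 mm or tipped more than 0.1 rad (distance of tester_orange from where it was at the start of the episode above 0.02 m or height (world z) of tester_orange above 0.008 m or angle between tester_orange's own z axis and vertical above 0.1 rad).
It fails at once if the blue tester is worked or moved (button 2.5 mm, shutter open 15 mm, body 10 mm) (value of joint blue_button above 0.0025 m or value of joint blue_shutter above 0.015 m or distance of tester_blue from where it was at the start of the episode above 0.01 m).
It fails at once if a sensor, the screwdriver or the tape is moved or lifted (15 mm; 25 mm for the orange tester's sensor) (distance of orange_sensor from where it was at the start of the episode above 0.025 m or distance of any of blue_sensor, driver, tape from where it was at the start of the episode above 0.015 m).
It fails at once if the orange shutter or button is gripped or pushed with more than 30 N (contact force between any of the arm, the fingers and orange_shutter above 30 N or contact force between the fingers and orange_button above 30 N).
It also fails if it takes over 54 s, if anything falls off the work surface, if the arm or the gripper's body presses on something with over 40 N, if the wrist force passes 120 N, or if a joint passes its speed limit or range.

## Working session

There is one attempt and no reset: what is moved stays moved. The work goes in short steps, Python scripts to look and compute and a shell command to move; the robot and the scene stay as the last step left them, time stands still between calls to the robot, and variables do not carry over. Pictures are saved under pics/ and viewed, at most 10 in all, crops included, and the job is handed in when it is done.

```bash
mkdir -p pics; ls; python3 - <<'E'
from bench import *
import cv2,numpy as np,pickle
s=sense();print(s)
for n in ("scene","top"):
    d=snapshot(n);cv2.imwrite(f"pics/{n}0.png",d["img"][:,:,::-1]);pickle.dump(d,open(f"pics/{n}0.pkl","wb"))
    print(n,d["fx"],d["fy"],d["cx"],d["cy"],np.round(d["extrinsics"],3).tolist())
E
```

```text
pics
{'time': 0.0, 'joint_pos': array([ 6.29425524e+01,  7.51466948e+00,  8.53315009e+01,  2.44709387e-04,
        8.72625563e+01, -4.89438986e+00]), 'qd': array([ 0.04527992, -0.05245134, -0.06577738,  0.09504992,  0.00934875,
        0.07743242]), 'joint_efforts': array([-1.72950618e-03, -5.69396031e+01, -5.00549948e+01, -5.70486081e-04,
        1.50756910e-02,  3.92947499e-06]), 'tool_pos': array([226.22621437, 555.45363566, 403.62741815]), 'tcp_rot': array([-1.79891691e+02, -9.51999545e-03,  1.57836921e+02]), 'ft_force': array([-0.12093533, -0.57542743, -0.63388746]), 'wrist_torque': array([-0.0015429 , -0.00010639, -0.03048525]), 'grip_force': 0.0, 'finger_gap': 85.50709408347545}
scene 609.8801936269285 609.8801936269285 329.64957053632105 245.07371118777579 [[0.528, -0.438, 0.727, -599.949], [-0.849, -0.281, 0.447, -673.638], [0.008, -0.854, -0.52, 897.294], [0.0, 0.0, 0.0, 1.0]]
top 484.5238674156912 484.5238674156912 321.9539366734397 242.43679641688342 [[-0.545, -0.818, 0.186, 369.234], [-0.838, 0.529, -0.129, 163.493], [0.007, -0.226, -0.974, 1115.084], [0.0, 0.0, 0.0, 1.0]]
```

View pics/top0.png

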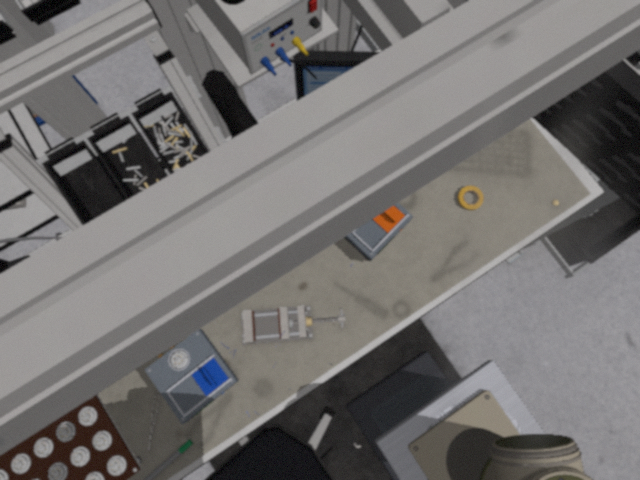

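View pics/scene0.png

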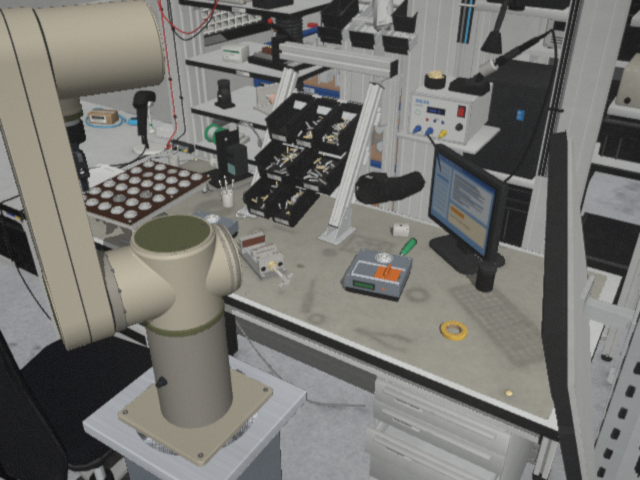

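The top view shows the orange tester's front half at about (378,228), the rest hidden by a beam, and the blue tester at (190,375). The scene view shows the orange tester whole at (377,275), shutter at (388,273) and sensor at (383,258). I'll enlarge both for corner picking.

```bash
python3 - <<'E'
import cv2,numpy as np
a=cv2.imread("pics/scene0.png")[235:315,330:430];b=cv2.imread("pics/top0.png")[190:270,330:430]
f=lambda i:cv2.resize(i,None,fx=6,fy=6,interpolation=cv2.INTER_CUBIC)
cv2.imwrite("pics/c1.png",f(a));cv2.imwrite("pics/c2.png",f(b))
E
```

```text
(no output)
```

View pics/c1.png

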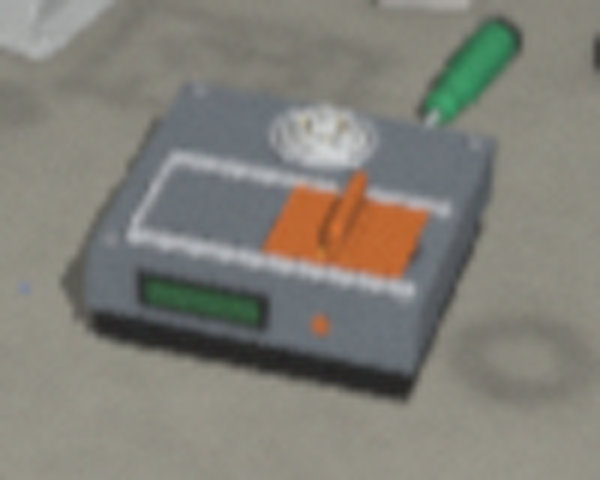

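View pics/c2.png

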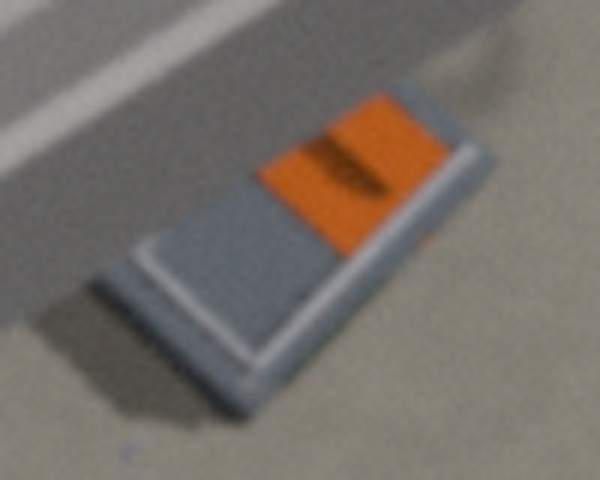

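Scene crop: box top back corners at (183,88) and (497,140), bottom front corners at (93,328) and (408,398), shutter corners (267,248) (293,187) (430,210) (403,278), ridge top end at (360,175). Top crop: front-left corner (243,405), front-right (492,160), shutter corners (255,175) (345,255) (450,152) (385,93). Next I fit x, y and yaw to both views.

```bash
cat > fit.py <<'E'
import numpy as np,pickle
from scipy.optimize import least_squares
def proj(d,P):
    E=d["extrinsics"];p=(P-E[:3,3])@E[:3,:3]
    return np.c_[d["fx"]*p[:,0]/p[:,2]+d["cx"],d["fy"]*p[:,1]/p[:,2]+d["cy"]]
def world(q,P):
    c,s=np.cos(q[2]),np.sin(q[2]);return np.asarray(P,float)@np.array([[c,s,0],[-s,c,0],[0,0,1]])+[q[0],q[1],0]
def fit(views,x0):
    f=lambda q:np.concatenate([(proj(d,world(q,P))-np.array(U)).ravel() for d,P,U in views])
    return least_squares(f,x0,loss="soft_l1")
E
python3 - <<'E'
from fit import *
S,T=[pickle.load(open(f"pics/{n}0.pkl","rb")) for n in("scene","top")]
sh=[(-56,-7,54),(0,-7,54),(0,-65,54),(-56,-65,54)]
up=lambda l,x,y:np.array(l)/6+[x,y]-.4
vs=(S,[(70,70,50),(70,-70,50),(-70,70,0),(-70,-70,0)]+sh,up([(183,88),(497,140),(93,328),(408,398),(267,248),(293,187),(430,210),(403,278)],330,235))
vt=(T,[(-70,70,50),(-70,-70,50)]+[sh[1],sh[0],sh[3],sh[2]],up([(243,408),(492,160),(255,175),(345,255),(450,152),(385,93)],330,190))
for v in([vs],[vt],[vs,vt]):
    r=min((fit(v,[500,0,a]) for a in(-2,-1,0,1,2)),key=lambda r:r.cost)
    print(r.x[:2].round(1),np.degrees(r.x[2]).round(2),r.cost.round(2));print(r.fun.reshape(-1,2).round(1).tolist())
q=r.x
print(world(q,[(-28,-36,50),(-28,22,50),(42,0,50)]).round(1))
E
```

```text
[ 566.3 -101.1] -3948.68 10.19
[[0.2, -2.5], [-0.8, -1.0], [-2.8, 1.5], [-1.4, 1.9], [0.1, 0.4], [2.3, -1.1], [1.7, -0.3], [0.4, 0.3]]
[562.5 -98.6] -347.95 18.67
[[-0.4, 2.9], [0.4, 1.7], [-1.1, -3.4], [1.8, 0.2], [1.7, -0.1], [-5.4, -6.8]]
[ 564.6 -100.9] 371.1 30.2
[[-0.1, -2.3], [-1.1, -0.6], [-3.3, 1.7], [-2.0, 2.2], [-0.4, 0.7], [1.9, -0.8], [1.3, 0.0], [-0.2, 0.6], [-0.8, 1.6], [0.7, 1.2], [-0.8, -4.6], [1.9, -0.8], [2.0, -0.8], [-4.7, -7.7]]
[[ 544.  -141.6   50. ]
 [ 532.9  -84.7   50. ]
 [ 605.8  -92.8   50. ]]
```

```bash
python3 - <<'E'
import pickle,numpy as np
d=pickle.load(open("pics/scene0.pkl","rb"));E=d["extrinsics"]
def ray(u,v,z):
    r=E[:3,:3]@[(u-d["cx"])/d["fx"],(v-d["cy"])/d["fy"],1];return (E[:3,3]+r*(z-E[2,3])/r[2]).round()
for n,u,v in[("frame foot",335,240),("monitor base",445,255),("black post",485,285),("fixture",265,265),("bin low",285,235)]:print(n,ray(u,v,0)[:2])
print("crossbar x at z=400/500",ray(290,50,400),ray(395,75,400),ray(395,75,500))
print("lamp",ray(385,187,150),ray(385,187,250))
E
python3 -m jog '0 0 0 0 0 0.17 1; 0 0 0 0 0 0.17 1; 0 0 0 0 0 0.17 1; 0 0 0 0 0 0.17 1; 0 0 0 0 0 0.17 1' 20
python3 -m jog '0 0 0 0 0 0.09 1; 0 0 0 0 0 0 1'
```

```text
frame foot [686.  99.]
monitor base [ 781. -199.]
black post [ 702. -342.]
fixture [474. 189.]
bin low [632. 236.]
crossbar x at z=400/500 [1072.  514.  400.] [1001.   94.  400.] [679. -60. 500.]
lamp [793.   3. 150.] [607. -88. 250.]
time: 0.72
tool_pos: [226.2, 555.6, 404.0]
tcp_rot: [-180.0, 0.0, 106.5]
ft_force: [-0.5, -0.1, 0.2]
finger_gap: -0.3
grip_force: 0.0
time: 0.98
tool_pos: [226.3, 555.6, 404.1]
tcp_rot: [-180.0, 0.0, 101.5]
ft_force: [0.0, 0.8, -0.2]
finger_gap: -0.2
grip_force: 0.0
```

```bash
python3 - <<'E'
import pickle,numpy as np,cv2
S,T=[pickle.load(open(f"pics/{n}0.pkl","rb")) for n in("scene","top")]
def ray(d,u,v):
    E=d["extrinsics"];r=E[:3,:3]@[(u-d["cx"])/d["fx"],(v-d["cy"])/d["fy"],1];return E[:3,3],r
def tri(a,b):
    (o,r),(p,s)=ray(S,*a),ray(T,*b);t=np.linalg.lstsq(np.c_[r,-s],p-o,rcond=None)[0];return (o+t[0]*r).round(),(p+t[1]*s).round()
print("lamp near",tri((363,186),(213,78)));print("lamp far",tri((422,182),(248,130)));print("lamp mid",tri((390,187),(232,102)))
print("frame", tri((335,240),(280,200)))
for z in(600,700,800,900,1000):
    print(z,[ (lambda o,r:(o+r*(z-o[2])/r[2]).round()[:2].tolist())(*ray(T,u,v)) for u,v in((60,330),(600,70),(60,230),(500,0))])
# scene projection of beam candidates
for z in (600,800,1000):
    o,r=ray(T,320,200);P=o+r*(z-o[2])/r[2];E=S["extrinsics"];p=E[:3,:3].T@(P-E[:3,3]);print(z,P.round(),(S["fx"]*p[0]/p[2]+S["cx"],S["fy"]*p[1]/p[2]+S["cy"]))
E
```

```text
lamp near (array([906., 133.,  73.]), array([1000.,   34.,  147.]))
lamp far (array([927., -51., 126.]), array([878.,  26.,  91.]))
lamp mid (array([930.,  52.,  81.]), array([954.,  22.,  99.]))
frame (array([676.,  93.,   7.]), array([717.,  46.,  25.]))
600 [[537.0, 376.0], [464.0, -299.0], [635.0, 328.0], [606.0, -258.0]]
700 [[505.0, 335.0], [446.0, -209.0], [583.0, 296.0], [560.0, -176.0]]
800 [[472.0, 293.0], [427.0, -119.0], [532.0, 264.0], [514.0, -94.0]]
900 [[439.0, 252.0], [409.0, -30.0], [480.0, 232.0], [468.0, -12.0]]
1000 [[407.0, 211.0], [390.0, 60.0], [429.0, 200.0], [422.0, 69.0]]
600 [509.  71. 600.] (np.float64(306.56123999595445), np.float64(37.17027865851742))
800 [455. 107. 800.] (np.float64(273.86496518473535), np.float64(-67.62493745940483))
1000 [ 401.  143. 1000.] (np.float64(233.14424479991578), np.float64(-198.1393987502798))
```

```bash
for i in 1; do python3 -m jog '-0.47 0.1 0.05 0 0 0 1; -0.47 0.1 0.05 0 0 0 1; -0.47 0.1 0.05 0 0 0 1; -0.47 0.1 0.05 0 0 0 1; -0.47 0.1 0.05 0 0 0 1'; python3 -m jog '-0.47 0.1 0.05 0 0 0 1; -0.47 0.1 0.05 0 0 0 1; -0.47 0.1 0.05 0 0 0 1; -0.47 0.1 0.05 0 0 0 1; -0.47 0.1 0.05 0 0 0 1'; python3 -m jog '-0.47 0.13 0.05 0 0 0 1; -0.47 0.13 0.05 0 0 0 1; -0.47 0.13 0.05 0 0 0 1; -0.47 0.13 0.05 0 0 0 1; 0 0 0 0 0 0 1'; done
python3 - <<'E'
from bench import *
import cv2,numpy as np,pickle
d=snapshot("wrist");cv2.imwrite("pics/w1.png",d["img"][:,:,::-1]);pickle.dump(d,open("pics/w1.pkl","wb"))
print(d["fx"],np.round(d["extrinsics"],3).tolist(),sense()["joint_pos"].round(1))
E
```

```text
time: 1.6
tool_pos: [322.2, 333.8, 379.4]
tcp_rot: [180.0, 0.0, 101.6]
ft_force: [0.3, -0.5, -0.3]
finger_gap: -0.1
grip_force: 0.0
time: 2.22
tool_pos: [417.8, 113.3, 354.6]
tcp_rot: [180.0, -0.0, 101.6]
ft_force: [0.4, 0.5, 0.7]
finger_gap: -0.3
grip_force: 0.0
time: 2.85
tool_pos: [506.4, -61.8, 333.9]
tcp_rot: [-179.9, 0.0, 101.4]
ft_force: [-0.3, 1.4, 0.3]
finger_gap: 0.1
grip_force: 0.0
345.5282281923132 [[0.98, 0.188, 0.061, 491.287], [0.197, -0.932, -0.306, 17.55], [-0.001, 0.311, -0.95, 302.562], [0.0, 0.0, 0.0, 1.0]] [-12.6  -4.  104.5   0.   79.6 -24. ]
```

View pics/w1.png

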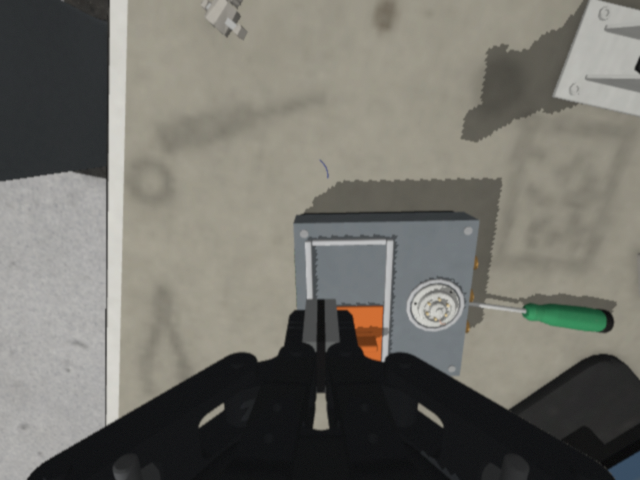

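The wrist view shows the tester upright and aligned: top corners (295,218), (479,220), (462,377), rail frame corners (306,241) and (394,239), sensor (436,304), shutter partly hidden behind the fingers at (360,330). I shift toward the tester's −y so all of it is in view.

```bash
python3 -m jog '-0.4 0.1 0 0 0 0 1; -0.4 0.1 0 0 0 0 1; -0.4 0.1 0 0 0 0 1; 0 0 0 0 0 0 1; 0 0 0 0 0 0 1'
python3 - <<'E'
from bench import *
import cv2,numpy as np,pickle
d=snapshot("wrist");pickle.dump(d,open("pics/w2.pkl","wb"))
i=d["img"][60:360,130:530,::-1];cv2.imwrite("pics/w2.png",cv2.resize(i,None,fx=2,fy=2,interpolation=cv2.INTER_CUBIC))
E
```

```text
time: 3.52
tool_pos: [558.7, -169.6, 334.5]
tcp_rot: [-180.0, -0.1, 101.5]
ft_force: [0.1, -0.6, -0.3]
finger_gap: 0.3
grip_force: 0.0
```

View pics/w2.png

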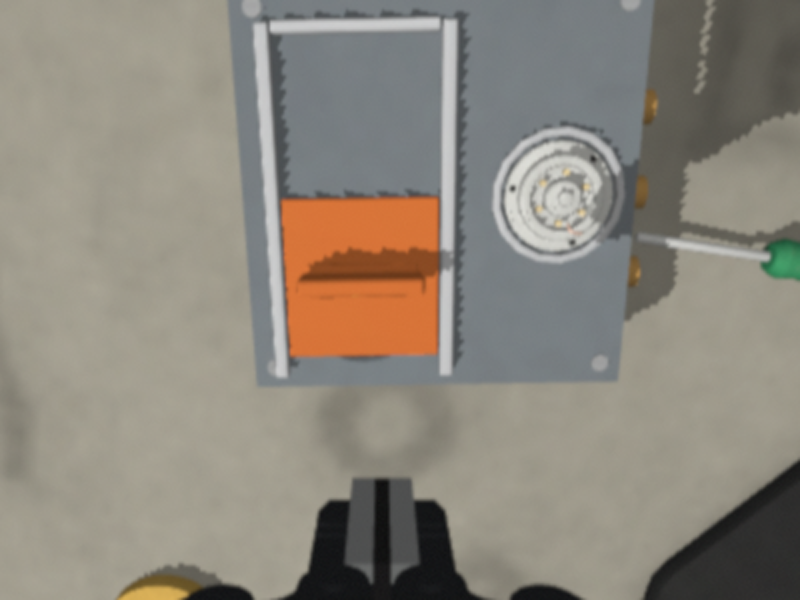

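The crop shows the whole shutter: tester front-right corner (257,386), back-right (617,381), shutter edges at rows 198 and 356, ridge at about (361,288), sensor centre (564,196), fingertips at (382,480).

```bash
python3 - <<'E'
from fit import *
from bench import sense
W=pickle.load(open("pics/w2.pkl","rb"))
up=lambda l:np.array(l)/2+[130,60]-.25
P=[(-70,-70,50),(70,-70,50),(-56,-7,54),(0,-7,54),(0,-65,54),(-56,-65,54),(42,0,63)]
U=up([(257,386),(617,381),(282,200),(438,197),(438,355),(290,356),(564,196)])
r=fit([(W,P,U)],[565,-100,0.2]);q=r.x
print(q[:2].round(1),np.degrees(q[2]).round(2),r.fun.reshape(-1,2).round(1).tolist())
s=sense();print(s["tool_pos"].round(1),s["tcp_rot"].round(2))
t=s["tool_pos"];c,sn=np.cos(q[2]),np.sin(q[2]);v=t[:2]-q[:2];print("TCP in tester frame",(c*v[0]+sn*v[1]).round(1),(-sn*v[0]+c*v[1]).round(1))
print("fingertip px err: tip proj",(proj(W,np.array([[t[0],t[1],t[2]-173]]))-[130,60])*2, "ridge ends proj",((proj(W,world(q,[(-50,-36,69.5),(-6,-36,69.5)]))-[130,60])*2).round())
print("well",world(q,[(-28,-36,50)]).round(1))
E
```

```text
[566.1 -95.8] 11.21 [[-1.9, -8.6], [0.3, -5.1], [-0.1, 0.5], [1.8, 2.4], [-0.7, 2.7], [-1.1, 1.8], [2.9, -6.6]]
[ 558.7 -169.4  334.6] [-1.7998e+02 -4.0000e-02  1.0154e+02]
TCP in tester frame -21.5 -70.7
fingertip px err: tip proj [[377.32708985 517.2187574 ]] ridge ends proj [[296. 291.]
 [425. 292.]]
well [[ 545.6 -136.6   50. ]]
```

The residuals, and the dark arc of the well peeking out below the plate edge, suggest the shutter is a few mm open. I'll refit with the opening as an unknown.

```bash
python3 - <<'E'
from fit import *
from bench import sense
W=pickle.load(open("pics/w2.pkl","rb"))
up=lambda l:np.array(l)/2+[130,60]-.25
P=np.array([(-70,-70,50),(70,-70,50),(-56,-7,54),(0,-7,54),(0,-65,54),(-56,-65,54),(-50,-36,69.5),(-6,-36,69.5),(42,0,63)],float)
U=up([(257,386),(617,381),(282,200),(438,197),(438,355),(290,356),(298,288),(424,287),(564,196)])
m=np.array([0,0,1,1,1,1,1,1,0])[:,None]*[0,1,0]
r=least_squares(lambda q:(proj(W,world(q,P+m*q[3]))-U).ravel(),[565,-100,.2,0],loss="soft_l1");q=r.x
print(q[:2].round(1),np.degrees(q[2]).round(2),"open",q[3].round(1),r.fun.reshape(-1,2).round(1).tolist())
t=sense()["tool_pos"];c,sn=np.cos(q[2]),np.sin(q[2]);v=t[:2]-q[:2];print("TCP in tester frame",(c*v[0]+sn*v[1]).round(1),(-sn*v[0]+c*v[1]).round(1))
print("well",world(q,[(-28,-36,50)]).round(1)); np.save("q.npy",q)
E
```

```text
[ 566.4 -101.3] 12.46 open 7.4 [[-0.4, -0.0], [0.6, -0.3], [-1.3, -0.6], [0.8, -0.5], [0.0, 0.2], [-0.4, 0.8], [-1.0, 0.5], [0.4, -0.1], [1.1, 0.4]]
TCP in tester frame -22.2 -64.8
well [[ 546.8 -142.5   50. ]]
```

```bash
python3 - <<'E'
from fit import *
W=pickle.load(open("pics/w2.pkl","rb"));t=np.array([558.7,-169.4,334.6]);a=np.radians(101.54)
R=np.array([[np.cos(a),np.sin(a),0],[np.sin(a),-np.cos(a),0],[0,0,-1]])
for L in(160,173,186):
  for x in (8,11):print(L,x,((proj(W,np.array([t+R@[x,y,L] for y in(-7.5,7.5)]))-[130,60])*2).round().tolist())
E
python3 -m jog '0 -0.06 0.25 0 0 -0.015 1; 0 0 0.25 0 0 0 1; 0 0 0.2 0 0 0 1; 0 0 0 0 0 0 1; 0 0 0 0 0 0 1'
```

```text
160 8 [[341.0, 515.0], [413.0, 515.0]]
160 11 [[341.0, 502.0], [413.0, 502.0]]
173 8 [[344.0, 486.0], [410.0, 486.0]]
173 11 [[344.0, 474.0], [410.0, 474.0]]
186 8 [[347.0, 462.0], [408.0, 462.0]]
186 11 [[347.0, 450.0], [408.0, 450.0]]
time: 4.2
tool_pos: [553.5, -171.8, 265.7]
tcp_rot: [179.9, 0.0, 102.4]
ft_force: [0.3, -0.0, 0.2]
finger_gap: 0.2
grip_force: 0.0
```

```bash
python3 -m jog '0 0 0.17 0 0 0 1; 0 0 0.16 0 0 0 1; 0.1 0 0 0 0 0 1; 0.08 0 0 0 0 0 1; 0 0 0 0 0 0 1'
python3 -m jog '0.04 0 0 0 0 0 1; 0.04 0 0 0 0 0 1; 0.04 0 0 0 0 0 1; 0.04 0 0 0 0 0 1; 0.04 0 0 0 0 0 1'
```

```text
time: 4.82
tool_pos: [549.4, -153.6, 232.2]
tcp_rot: [180.0, 0.0, 102.4]
ft_force: [0.7, -0.9, 0.6]
finger_gap: -0.1
grip_force: 0.0
time: 5.45
tool_pos: [545.0, -134.6, 231.8]
tcp_rot: [180.0, 0.0, 102.3]
ft_force: [1.1, -1.5, 0.2]
finger_gap: -0.1
grip_force: 0.6
```

```bash
python3 -m jog '0.05 0 0 0 0 0 1; 0.05 0 0 0 0 0 1; 0.05 0 0 0 0 0 1; 0.05 0 0 0 0 0 1; 0.05 0 0 0 0 0 1'
python3 -m jog '0.03 0 0 0 0 0 1; 0.03 0 0 0 0 0 1; 0.02 0 0 0 0 0 1; 0.02 0 0 0 0 0 1; 0 0 0 0 0 0 1'
```

```text
time: 6.08
tool_pos: [539.6, -110.1, 231.7]
tcp_rot: [180.0, -0.0, 102.3]
ft_force: [-0.3, -1.1, -0.4]
finger_gap: -0.1
grip_force: 0.7
time: 6.7
tool_pos: [537.5, -100.8, 231.7]
tcp_rot: [180.0, 0.0, 102.3]
ft_force: [0.5, -2.7, -0.8]
finger_gap: 0.3
grip_force: 1.5
```

```bash
python3 -m jog '0.015 0 0 0 0 0 1; 0.01 0 0 0 0 0 1; 0 0 0 0 0 0 1'
python3 -m jog '-0.15 0 0 0 0 0 1; -0.4 0 -0.3 0 0 0 1; -0.4 0 -0.3 0 0 0 1; -0.1 0 -0.3 0 0 0 1; 0 0 0 0 0 0 1'
python3 -m jog '0 0.2 0 0 0 0 1; 0 0 0 0 0 0 1'
python3 - <<'E'
from bench import *
import cv2,numpy as np,pickle
d=snapshot("wrist");pickle.dump(d,open("pics/w3.pkl","wb"))
i=d["img"][60:360,130:530,::-1];cv2.imwrite("pics/w3.png",cv2.resize(i,None,fx=2,fy=2,interpolation=cv2.INTER_CUBIC))
E
```

```text
time: 7.08
tool_pos: [537.1, -99.1, 231.7]
tcp_rot: [180.0, 0.1, 102.3]
ft_force: [1.8, -6.8, -2.4]
finger_gap: 0.1
grip_force: 3.8
time: 7.7
tool_pos: [560.4, -202.6, 324.8]
tcp_rot: [179.7, 0.2, 102.2]
ft_force: [0.7, 0.5, 0.2]
finger_gap: 0.1
grip_force: 0.0
time: 7.95
tool_pos: [579.1, -195.9, 320.2]
tcp_rot: [-179.9, -0.1, 102.4]
ft_force: [-0.7, -0.1, -0.5]
finger_gap: -0.3
grip_force: 0.0
```

View pics/w3.png

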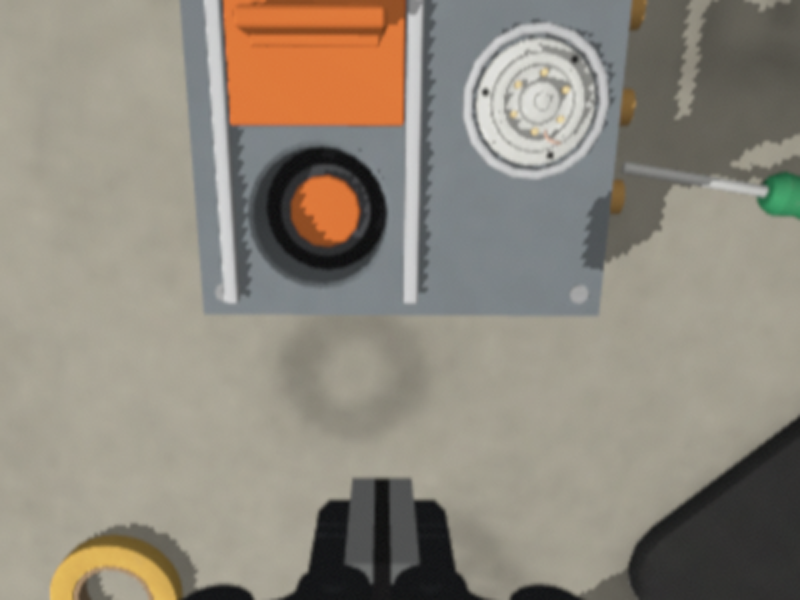

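The shutter is at its stop and the well is clear; the button's centre is at crop (325,211), tester corners at (204,314) and (600,315), sensor at (540,100). I'll locate the button and check that the tester hasn't moved.

```bash
python3 - <<'E'
from fit import *
W=pickle.load(open("pics/w3.pkl","rb"))
up=lambda l:np.array(l)/2+[130,60]-.25
P=np.array([(-70,-70,50),(70,-70,50),(-28,-36,30),(0,-7,54),(-56,-7,54),(42,0,63)],float)+np.array([0,0,0,1,1,0])[:,None]*[0,58,0]
P[3:5,1]=-65+58
U=up([(204,314),(600,315),(325,211),(405,125),(231,125),(540,100)])
q0=np.load("q.npy")
r=fit([(W,P,U)],q0[:3]);q=r.x
print(q[:2].round(1),np.degrees(q[2]).round(2),r.fun.reshape(-1,2).round(1).tolist())
E=W["extrinsics"]
w=E[:3,:3]@[(U[2,0]-W["cx"])/W["fx"],(U[2,1]-W["cy"])/W["fy"],1];b=E[:3,3]+w*(30-E[2,3])/w[2]
print("button by ray",b.round(1),"by fit",world(q,[(-28,-36,30)]).round(1))
t=np.array([579.1,-195.9]);a=np.radians(102.4);R=np.array([[np.cos(a),np.sin(a)],[np.sin(a),-np.cos(a)]])
for g in(b[:2],world(q,[(-28,-36,30)])[0,:2]):print("tool shift mm",(R@(g-t)).round(1))
E
```

```text
[ 566.3 -100.5] 12.28 [[-0.0, 0.3], [0.0, 0.2], [-0.0, 0.3], [-0.3, -0.0], [-0.8, -0.2], [1.9, -0.2]]
button by ray [ 546.6 -141.5   30. ] by fit [[ 546.6 -141.7   30. ]]
tool shift mm [ 60.1 -20.1]
tool shift mm [ 60.  -20.1]
```

```bash
python3 -m jog '0.3 -0.1 0 0 0 0 1; 0.3 -0.1 0 0 0 0 1; 0 0 0.4 0 0 0 1; 0 0 0.4 0 0 0 1; 0 0 0 0 0 0 1'
python3 -m jog '0 0 0 0 0 0 1'
```

```text
time: 8.62
tool_pos: [543.9, -141.2, 237.4]
tcp_rot: [-179.6, -0.3, 102.4]
ft_force: [-0.8, 0.3, -0.7]
finger_gap: -0.0
grip_force: 0.0
time: 8.75
tool_pos: [546.7, -142.3, 242.7]
tcp_rot: [180.0, 0.0, 102.3]
ft_force: [0.4, 0.2, 1.1]
finger_gap: -0.0
grip_force: 0.0
```

Centred within 1 mm. Down to just above the button, then press in small steps.

```bash
python3 -m jog '0 0 0.15 0 0 0 1; 0 0 0.15 0 0 0 1; 0 0 0.06 0 0 0 1; 0 0 0 0 0 0 1; 0 0 0 0 0 0 1'
python3 -m jog '0 0 0.02 0 0 0 1; 0 0 0.02 0 0 0 1; 0 0 0.02 0 0 0 1; 0 0 0.02 0 0 0 1; 0 0 0 0 0 0 1'
```

```text
time: 9.38
tool_pos: [546.8, -142.2, 206.0]
tcp_rot: [180.0, 0.0, 102.3]
ft_force: [-0.1, 0.8, 0.1]
finger_gap: -0.2
grip_force: 0.0
time: 10.0
tool_pos: [546.9, -142.3, 198.0]
tcp_rot: [179.9, 0.0, 102.3]
ft_force: [0.3, -0.1, 3.8]
finger_gap: 0.6
grip_force: 2.3
```

```bash
python3 -m jog '0 0 0.01 0 0 0 1; 0 0 0.01 0 0 0 1; 0 0 0 0 0 0 1; 0 0 0 0 0 0 1; 0 0 0 0 0 0 1'
python3 -m jog '0 0 0.005 0 0 0 1; 0 0 0.005 0 0 0 1; 0 0 0 0 0 0 1; 0 0 0 0 0 0 1'
```

```text
time: 10.62
tool_pos: [547.0, -142.3, 197.3]
tcp_rot: [180.0, 0.0, 102.3]
ft_force: [-4.2, 1.7, 15.5]
finger_gap: 0.1
grip_force: 7.9
time: 11.12
tool_pos: [547.1, -142.3, 197.1]
tcp_rot: [180.0, 0.0, 102.3]
ft_force: [-7.8, 2.4, 23.4]
finger_gap: -0.1
grip_force: 11.9
```

The button is on its stop (force jumps at 197 mm). I ease off 1 mm and hold over a second.

```bash
python3 -m jog '0 0 -0.01 0 0 0 1; 0 0 0 0 0 0 1; 0 0 0 0 0 0 1; 0 0 0 0 0 0 1; 0 0 0 0 0 0 1'
python3 -m jog '0 0 0 0 0 0 1; 0 0 0 0 0 0 1; 0 0 0 0 0 0 1; 0 0 0 0 0 0 1; 0 0 0 0 0 0 1'
```

```text
time: 11.75
tool_pos: [547.0, -142.3, 197.3]
tcp_rot: [179.9, 0.0, 102.3]
ft_force: [-4.6, 0.8, 16.1]
finger_gap: -0.0
grip_force: 7.9
time: 12.38
tool_pos: [547.0, -142.3, 197.3]
tcp_rot: [180.0, 0.0, 102.3]
ft_force: [-4.8, 2.4, 15.6]
finger_gap: 0.3
grip_force: 7.9
```

```bash
python3 -m jog '0 0 -0.2 0 0 0 1; 0 0 -0.3 0 0 0 1; 0 0 -0.3 0 0 0 1; 0 0 0 0 0 0 1; 0 0 0 0 0 0 1'
python3 -m jog '0.4 0 0 0 0 0 1; 0.4 0 0 0 0 0 1; 0.02 0 0 0 0 0 1; 0 0 0 0 0 0 1; 0 0 0 0 0 0 1'
```

```text
time: 13.0
tool_pos: [546.2, -142.0, 275.1]
tcp_rot: [-179.9, -0.0, 102.3]
ft_force: [1.0, -0.2, -0.3]
finger_gap: 0.2
grip_force: 0.0
time: 13.62
tool_pos: [529.1, -62.8, 275.2]
tcp_rot: [-180.0, -0.0, 102.3]
ft_force: [-0.1, -0.1, 0.5]
finger_gap: -0.2
grip_force: 0.0
```

```bash
python3 -m jog '0 0 0.2 0 0 0 1; 0 0 0.2 0 0 0 1; 0 0 0.03 0 0 0 1; 0 0 0 0 0 0 1; -0.04 0 0 0 0 0 1'
python3 -m jog '-0.04 0 0 0 0 0 1; -0.04 0 0 0 0 0 1; -0.04 0 0 0 0 0 1; -0.04 0 0 0 0 0 1; -0.05 0 0 0 0 0 1'
python3 -m jog '-0.05 0 0 0 0 0 1; -0.05 0 0 0 0 0 1; -0.05 0 0 0 0 0 1; -0.05 0 0 0 0 0 1; -0.05 0 0 0 0 0 1'
python3 -m jog '-0.05 0 0 0 0 0 1; -0.04 0 0 0 0 0 1; -0.03 0 0 0 0 0 1; -0.02 0 0 0 0 0 1; 0 0 0 0 0 0 1'
```

```text
time: 14.25
tool_pos: [530.4, -66.2, 233.7]
tcp_rot: [179.9, 0.0, 102.3]
ft_force: [0.7, 0.1, -0.6]
finger_gap: -0.3
grip_force: 0.0
time: 14.88
tool_pos: [534.5, -86.7, 232.7]
tcp_rot: [180.0, -0.0, 102.3]
ft_force: [0.8, 2.0, 0.5]
finger_gap: -0.1
grip_force: 0.7
time: 15.5
tool_pos: [539.8, -111.2, 232.7]
tcp_rot: [-180.0, -0.0, 102.3]
ft_force: [-0.5, 1.8, 0.6]
finger_gap: 0.1
grip_force: 0.7
time: 16.12
tool_pos: [542.8, -124.8, 232.7]
tcp_rot: [180.0, 0.0, 102.3]
ft_force: [0.5, -0.4, 0.9]
finger_gap: -0.3
grip_force: 0.0
```

```bash
python3 -m jog '-0.02 0 0 0 0 0 1; -0.015 0 0 0 0 0 1; 0 0 0 0 0 0 1'
python3 -m jog '-0.01 0 0 0 0 0 1; -0.01 0 0 0 0 0 1; 0 0 0 0 0 0 1'
```

```text
time: 16.5
tool_pos: [543.5, -128.1, 232.6]
tcp_rot: [180.0, 0.0, 102.3]
ft_force: [-0.7, 0.0, -0.5]
finger_gap: 0.1
grip_force: 0.2
time: 16.88
tool_pos: [543.8, -129.3, 232.6]
tcp_rot: [-180.0, -0.1, 102.3]
ft_force: [-1.6, 5.8, 1.2]
finger_gap: -0.2
grip_force: 2.9
```

Stop reached (5.8 N). Back off, lift clear and check.

```bash
python3 -m jog '0.1 0 0 0 0 0 1; 0 0 -0.4 0 0 0 1; 0 0 -0.4 0 0 0 1; -0.3 0.1 0 0 0 0 1; -0.3 0.1 0 0 0 0 1'
python3 -m jog '-0.3 0 0 0 0 0 1; 0 0 0 0 0 0 1; 0 0 0 0 0 0 1'
python3 - <<'E'
from bench import *
import cv2,numpy as np,pickle
d=snapshot("wrist");pickle.dump(d,open("pics/w4.pkl","wb"))
i=d["img"][60:360,130:530,::-1];cv2.imwrite("pics/w4.png",cv2.resize(i,None,fx=2,fy=2,interpolation=cv2.INTER_CUBIC))
E
```

```text
time: 17.5
tool_pos: [574.8, -174.7, 314.1]
tcp_rot: [179.9, 0.1, 102.4]
ft_force: [0.6, -0.1, 1.0]
finger_gap: -0.3
grip_force: 0.0
time: 17.88
tool_pos: [580.4, -203.3, 312.5]
tcp_rot: [-180.0, -0.0, 102.3]
ft_force: [1.1, 0.1, -1.4]
finger_gap: 0.1
grip_force: 0.0
```

View pics/w4.png

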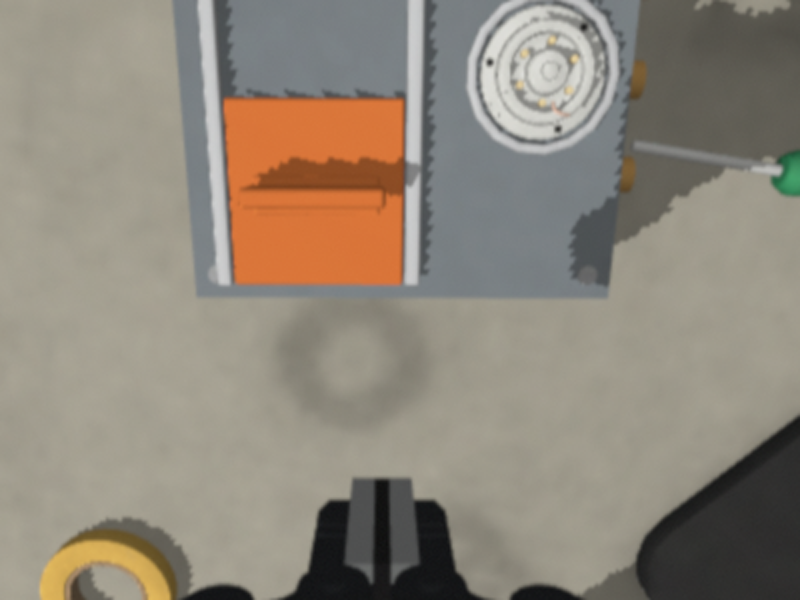

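The picture shows the shutter's lower edge (row 285) flush with the rail ends, about 4 mm from the box edge (row 297), so it is fully shut. Sensor, driver and tape look undisturbed.

```bash
python3 -c "
from bench import *
print(hand_in())"
```

```text
the job is handed in; nothing more can be done
None
```

I pushed the orange shutter fully open, held the button on its stop for over a second, let it up, pushed the shutter fully shut again, and handed in the job at about 18 s; the judge's verdict was not shown.

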